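# Pop the hatch of the bench power unit and reset its breaker

## Task

The breaker of the power unit on the bench has tripped. Press the round mark on the unit's closed hatch once with a fingertip and let go, so that the latch releases and the hatch springs up by itself; wait until it stands fully open and stays so, then press the reset button under it all the way down and let go. Leave the hatch standing open, do not push it back down, and do not pick up or shift the socket, mug, can or wrench lying about.

Things in the scene. Friction and masses are not known exactly. Their poses are not given: they have to be found in the camera images.
- unit: Grey bench power unit, a fixed box 250 (x) x 270 (y) x 100 mm high; origin at the centre of its underside, x to its far side, y to its left. In its top a flush hatch, 114 (x) by 110 mm (y), centred 13 mm before (-x) and 50 mm left (+y) of the origin, hinged at its far edge. The bare aluminium plate right of the hatch is screwed down and does nothing.
- hatch (a joint): Hatch angle, rad: 0 shut and latched, flush; negative pressed in (stop at -0.095); positive open, 2.0 fully open (leaning back). Push-push latch: pressed in beyond -0.065 (5 to 6 mm at the mark, about 3 N; stop at 7.6 mm) and let go, it is freed and a damped spring swings it up to 2.0 in some 3 s, where it stays. Pressed down past flush again it would latch shut.
- hatch_hinge (a point): Middle of the hatch's hinge line, which runs along the unit's y at the hatch's far edge, 99 mm up. The front edge of the opening hatch sweeps an arc of 115 mm radius about it, up and away from the robot; it pushes with 3 N or less on a finger still over it, which must get out of the way upwards.
- hatch_mark (a point): Centre of the ring mark (20 mm across) where one presses the hatch, on its upper face, 80 mm before the hinge line, 35 mm behind the front edge, midway across. It moves with the hatch.
- reset (a joint): Travel of the reset button in m: 0 is up, 0.006 is fully down. A spring returns it; fully down takes 5 N.
- reset_top (a point): Centre of the top of the reset button: grey, round, 26 mm across in a 42 mm dark collar, facing up in the well under the hatch, 48 mm before the hinge line, midway across, 10 mm below the unit's top. Pressed straight down. The well is 119 (x) by 114 mm (y); otherwise only the white latch cam stands in it, at the front, 13 mm or more below the unit's top.
- socket: Steel wrench socket, 22 mm across, 32 mm tall, standing upright on the unit's top right of the hatch; loose. Origin at the centre of its foot.
- mug: White mug, 80 mm across, 90 mm tall, standing on the bench beside the unit; loose. Origin at the centre of its foot.
- can: Closed metal can, 52 mm across, 110 mm tall, standing on the bench beside the unit; loose. Origin at the centre of its foot.
- wrench: Steel wrench lying flat on the bench between the robot and the unit; loose. Origin under its middle, x along it.

How it is judged (in metres and radians):
On the way, in this order (a step that is already met when the one before it is completed fails the run):
1. the shut hatch is pressed in (value of joint hatch below -0.05 rad), for 0.02 s.
2. the hatch has sprung fully open and stays so (value of joint hatch above 1.75 rad), for 0.5 s.
3. the reset button is pressed down under the open hatch (value of joint reset above 0.0045 m and value of joint hatch above 1.5 rad), for 0.1 s.
At the end, for the whole second after the job is handed in: The hatch stands open beyond 1.75 rad and still, the reset button has been pressed (beyond 4.5 mm) and is back up within 1.5 mm, and socket, mug, can and wrench are within 20 mm of where they were (value of joint hatch above 1.75 rad and velocity of joint hatch between -0.1 and 0.1 rad/s and value of joint reset below 0.0015 m and distance of each of socket, mug, can, wrench from where it was at the start of the episode below 0.02 m); the robot touches nothing.
It fails at once if the hatch is pushed back down after it has popped (value of joint hatch between 0.25 and 1.6 rad and velocity of joint hatch below -0.4 rad/s).
It fails at once if the reset button is pressed before the hatch is open (value of joint reset above 0.003 m and value of joint hatch below 1.2 rad).
It fails at once if a bystander is lifted, tipped or carried off (distance of any of socket, mug, can, wrench from where it was at the start of the episode above 0.03 m).
It also fails if it takes over 40 s, if anything falls off the work surface, if the arm or the gripper's body presses on something with over 40 N, if the wrist force passes 120 N, or if a joint passes its speed limit or range.

## Robot

A 6-joint arm with a two-finger parallel gripper is mounted at the origin on the work surface. World frame = base frame: x ahead of the robot, y to its left, z up, the work surface at z = 0. Lengths are in m, angles in degrees, forces in N, time in s.
With the tool pointing down it reaches from about 0.35 to 0.875 m from the base axis. Payload 4.2 kg.
Tool frame: the origin (TCP) lies between the finger pads; the fingertips stand 11 mm ahead of it and the grasp point (between the pads) lies 8 mm behind it; z points along the fingers, y is the direction in which the jaws open and shut (so a half turn about z gives the same grasp; the last joint's range is limited). The gripper opens to 87 mm and grips with 3 to 60 N. Pads are 19 mm wide; open, the fingers measure 117 mm over their backs; the gripper's body (75 mm by 190 mm) begins 51 mm behind the grasp point.
Start: joints at [87.64, 22.042, 0.453, 0, -68.411, -14.817], TCP at [0.185, 0.597, 0.234] pointing down, gripper open.
Joint ranges: [-179.83, 179.83], [-69.29, 118.12], [-61.27, 80.66], [-181.25, 117.63], [-171.15, -9.14], [-177.46, 177.46]. Speed limits (degrees/s): [159.86, 159.86, 180, 180, 180, 180].

## Interface

Orientations are given as a 3x3 rotation matrix whose columns are the frame's x, y, z axes.
In Python, from station import sense, capture, get_calibration, finish_job, search_frame, cut_out gives the robot as it stands.
- The arm moves only by the tool arm_command, never from a script. Its argument "rows" is a list of rows, each an object with "fingers": the opening in per cent of the stroke, from 0 (shut) to 100 (fully open); "travel": the shift along the tool's x, y, z in cm, a list of three; "roll": the turn about the tool's z in degrees. A call has 1 to 10 rows; each row is the pose to reach, as a shift and turn from the pose commanded when the call began, along the tool's axes at that moment; what a row does not reach only later rows make up. A row lasts 1/10 s, in which the tool goes at most 50 mm and 8.59 degrees, less where a joint would pass 70% of its speed; a pose out of reach is approached as far as the arm can. A call with a gripper value outside its range is refused whole. The fingers move at their own pace and stop on an object; the grip force is fixed at half the most. Time passes only in rows, so rows that repeat a pose let the fingers close. It gives the time, the measured TCP pose, the force and the opening at its end, in the units of the state.
- sense(): the state, without advancing time (a new reading comes with each control period).
- capture(name): name is "scene" or "top"; returns (picture, depth): 420x560x3 uint8, red, green, blue; 420x560 float32, m along the optical axis (not along the pixel's ray), 0 where there is no reading.
- get_calibration(name): a dict with "fov_y" (degrees; the focal length in pixels is half the picture's height over the tangent of half this angle, whatever the lens; pixels are square), "cx", "cy" (the principal point, pixels), "origin" and "attitude" of the camera in the world. Camera axes: x right, y down, z forward; pixel columns grow to the right and rows downward; lengths in m; the calibration is good to about 2 mm. A picture is of the moment at which its call begins. get_calibration takes no time and is no camera call.
- finish_job(): hands the job in, once; it reports no verdict.
Trained networks look in the newest picture that a camera, given by its name, has taken for a name from the list of things; names that differ only in an ending like _2 or _b are one class to them, and where a whole thing is asked for, a point or a joint stands for the part that bears it (a point fixed in the world has none). Each returns a list of dicts, best first, with "p" (0 to 1); they miss things now and then, are a little off and sometimes report something else, mostly with a low value. They report only what shows in the picture. A call takes as long as a camera call.
- search_frame(camera, label): "position" ([x, y, z] in m, in world coordinates, good to about 4 mm: the middle of the surface that is visible of it).
- cut_out(camera, label): "mask" (420x560 bool, what is visible of it).
The state is a dict: "time_s": time; "joints": joint angles; "joint_velocities": joint speeds; "effort": joint torques, N m; "tcp_pos": TCP position; "ee_rot": TCP orientation; "wrist_force": force on the tool from outside, world axes, zero at the start; "moment": the same for the moment, N m; "gripper_width": opening from 0.0 (shut) to 1.0 (fully open).
Only numpy, scipy, OpenCV 4.12 (cv2) and the standard library are available. Lean on these libraries where they do the work, as an engineer would, in place of code of your own. Each camera call takes 0.05 s, during which the arm holds its last target. There are 200 camera calls.

## Working session

There is one attempt and no reset: what is moved stays moved. The work goes in short steps, Python scripts to look and compute and a tool call to move; the robot and the scene stay as the last step left them, time stands still between calls to the robot, and variables do not carry over. Pictures are saved under pics/ and viewed, about 8 in all and at most 12, crops included, and the job is handed in when it is done.

Besides the shell and the picture viewer there is one more tool, called after "Emit:" as a command line: name --argument value ..., lists and objects as JSON in quotes. arm_command: Moves the arm, as the interface text tells. Its arguments: {"type":"object","properties":{"rows":{"type":"array","items":{"type":"object","properties":{"fingers":{"type":"number"},"travel":{"type":"array","items":{"type":"number"}},"roll":{"type":"number"}}}}},"required":["rows"]}

```bash
mkdir -p pics; python3 - <<'E'
from station import *
import cv2,numpy as np
s=sense();print({k:np.round(s[k],3).tolist() for k in s})
ims=[]
for c in("scene","top"):
    p,d=capture(c);cv2.imwrite(f"pics/{c}0.png",p[:,:,::-1]);np.save(f"pics/{c}d.npy",d)
    k=get_calibration(c);print(c,k)
    for l in("unit","hatch_mark","hatch_hinge","hatch","socket","mug","can","wrench","reset_top"):
        r=search_frame(c,l);print(l,[(np.round(x["position"],4).tolist(),round(x["p"],2)) for x in r[:2]])
E
```

```text
{'time_s': 0.0, 'joints': [87.64, 22.092, 0.378, -0.03, -68.412, -14.818], 'joint_velocities': [0.06, -0.062, 0.065, -0.064, -0.021, -0.05], 'effort': [-0.0, -39.067, 18.741, 4.22, 0.011, -0.0], 'tcp_pos': [0.184, 0.597, 0.232], 'ee_rot': [[0.955, -0.296, -0.001], [-0.296, -0.955, -0.002], [0.0, 0.002, -1.0]], 'wrist_force': [-0.533, 0.617, -0.984], 'moment': [-0.005, 0.012, -0.031], 'gripper_width': 0.994}
scene {'fov_y': 48.79342965294428, 'cx': 276.4510528475558, 'cy': 205.12276549868798, 'origin': array([1.14871186, 0.29687837, 0.9676533 ]), 'attitude': array([[-0.41136555,  0.74006487, -0.53205486],
       [ 0.91142889,  0.33956585, -0.23236267],
       [ 0.00870421, -0.58051617, -0.8142022 ]])}
unit [([0.6042, -0.071, 0.1024], 0.92)]
hatch_mark [([0.563, -0.0406, 0.0987], 0.9)]
hatch_hinge [([0.6025, -0.0714, 0.0983], 0.86)]
hatch [([0.5609, -0.0331, 0.0967], 0.83)]
socket [([0.4787, -0.1576, 0.1192], 0.65)]
mug [([0.5933, -0.3197, 0.0514], 0.67)]
can [([0.5931, 0.1627, 0.0862], 0.84)]
wrench [([0.3694, 0.0293, 0.0063], 0.67)]
reset_top []
top {'fov_y': 49.91409993004648, 'cx': 276.59781235692725, 'cy': 208.71613077677173, 'origin': array([0.44183929, 0.04294839, 0.96271799]), 'attitude': array([[ 0.02700754, -0.98697682,  0.15857914],
       [-0.99951311, -0.02914187, -0.01114877],
       [ 0.01562487, -0.15820083, -0.98728332]])}
unit [([0.5583, -0.0863, 0.1026], 0.71)]
hatch_mark [([0.5588, -0.037, 0.0972], 0.75)]
hatch_hinge [([0.5626, -0.0835, 0.1015], 0.58)]
hatch [([0.5623, -0.0408, 0.0969], 0.91)]
socket [([0.5645, -0.0862, 0.1017], 0.73), ([0.4746, -0.1601, 0.1202], 0.58)]
mug [([0.5911, -0.3364, 0.0485], 0.67), ([0.5603, -0.0427, 0.0988], 0.16)]
can [([0.5727, 0.153, 0.1092], 0.63)]
wrench [([0.3745, -0.0219, 0.0092], 0.93)]
reset_top []
```

View pics/scene0.png

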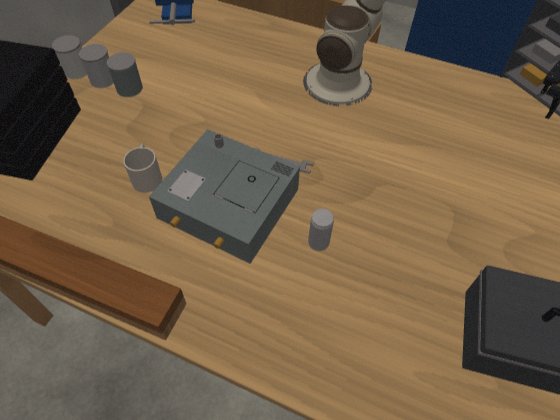

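View pics/top0.png

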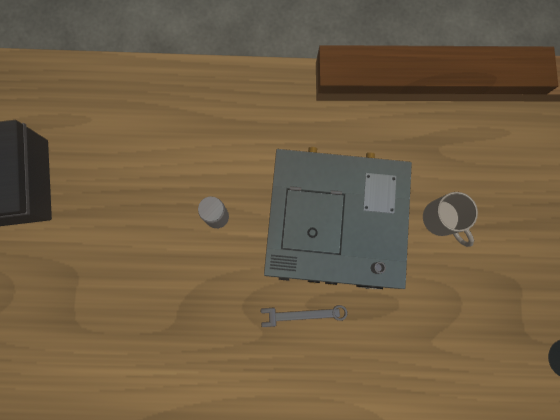

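Top view: ring mark at about (313,233), hatch corners about (287,189), (345,194), (341,254), (282,249). The scene view shows the ring at about (252,179). The arm is outside both pictures. Next I intersect these pixels with the z=0.1 plane.

```bash
cat >h.py <<'E'
import numpy as np
from station import *
def ray(c,u,v,z=0.1):
    k=get_calibration(c);f=210/np.tan(np.radians(k["fov_y"]/2))
    d=k["attitude"]@np.array([(u-k["cx"])/f,(v-k["cy"])/f,1]);o=k["origin"]
    return o+d*(z-o[2])/d[2]
E
python3 - <<'E'
from h import *
import cv2
for n,px in dict(mark=(313,233),FL=(282,249),FR=(341,254),HL=(287,189),HR=(345,194)).items(): print(n,ray("top",*px).round(4))
print(ray("scene",252,179).round(4))
# refine ring: dark pixels near
for c,(u,v) in dict(top=(313,233),scene=(252,179)).items():
    g=cv2.imread(f"pics/{c}0.png",0);w=g[v-9:v+10,u-9:u+10].astype(float)
    m=np.clip(np.median(w)-w-12,0,None);yy,xx=np.mgrid[v-9:v+10,u-9:u+10]
    p=((m*xx).sum()/m.sum(),(m*yy).sum()/m.sum());print(c,p,ray(c,*p).round(4))
d=np.load("pics/topd.npy");k=get_calibration("top");
# unit outline: yaw via high points
f=210/np.tan(np.radians(k["fov_y"]/2));yy,xx=np.mgrid[:420,:560]
P=np.stack([(xx-k["cx"])/f*d,(yy-k["cy"])/f*d,d],-1)@k["attitude"].T+k["origin"]
m=(abs(P[...,2]-.1)<.006)&(d>0)&(abs(P[...,0]-.58)<.2)&(abs(P[...,1]+.07)<.2)
m=cv2.morphologyEx(m.astype(np.uint8),cv2.MORPH_OPEN,np.ones((9,9)))>0
print(np.median(P[m][:,2]),cv2.minAreaRect(P[m][:,:2].astype(np.float32)))
s=sense();j=s['tcp_pos'];print(j)
E
```

```text
mark [ 0.5352 -0.038   0.1   ]
FL [0.5028 0.0208 0.1   ]
FR [ 0.4965 -0.0921  0.1   ]
HL [0.62  0.014 0.1  ]
HR [ 0.6134 -0.0994  0.1   ]
[ 0.5361 -0.0356  0.1   ]
top (np.float64(311.9506254114549), np.float64(232.28439763001975)) [ 0.5365 -0.036   0.1   ]
scene (np.float64(251.35578583765113), np.float64(178.50604490500862)) [ 0.5354 -0.0377  0.1   ]
0.09986074937177458 ((0.5686064958572388, -0.08843712508678436), (0.2705640494823456, 0.2503512501716614), 86.04158782958984)
[0.18452566 0.59712666 0.23356464]
```

Mark ≈ (0.536, -0.0365, 0.099) and unit yaw ≈ -3.8°, and both cameras and the outline agree. The button should be at about (0.568, -0.0385). I'll move above the mark with the jaws along the unit's y and the fingers shut.

Emit:
arm_command --rows '[{"fingers":0,"travel":[3,3,0],"roll":-2},{"fingers":0,"travel":[6.5,6,0],"roll":-4},{"fingers":0,"travel":[10,9.5,0],"roll":-6},{"fingers":0,"travel":[13.5,13,0],"roll":-8},{"fingers":0,"travel":[17,16.5,0],"roll":-10},{"fingers":0,"travel":[20.5,20,0],"roll":-12},{"fingers":0,"travel":[24,23,0],"roll":-13.5},{"fingers":0,"travel":[27.5,26.5,0],"roll":-13.5},{"fingers":0,"travel":[31,30,0],"roll":-13.5},{"fingers":0,"travel":[34.5,33,0],"roll":-13.5}]'

```text
time_s: 2.0
tcp_pos: [0.4171, 0.1779, 0.2341]
ee_rot: [[0.998, -0.064, 0.001], [-0.064, -0.998, 0.001], [0.001, -0.001, -1.0]]
wrist_force: [1.8, 0.4, 0.5]
gripper_width: 0.174
```

```bash
cat >>h.py <<'E'
def go(x,y,z,yaw=-3.8):
    s=sense();R=s["ee_rot"];print(s["time_s"],s["tcp_pos"].round(4),R.round(3).tolist(),s["wrist_force"].round(2),s["gripper_width"],s["joints"].round(1))
    print("travel cm",(100*R.T@(np.array([x,y,z])-s["tcp_pos"])).round(2),"roll",-(yaw-np.degrees(np.arctan2(R[1,0],R[0,0]))).round(2))
E
python3 -c "
from h import *
go(.536,-.0365,.15)"
```

```text
2.0 [0.4171 0.1779 0.2341] [[0.998, -0.064, 0.001], [-0.064, -0.998, 0.001], [0.001, -0.001, -1.0]] [1.85 0.42 0.48] 0.17372474406592117 [ 43.7   5.  -22.3   0.  -62.6  42.6]
travel cm [13.23 20.64  8.4 ] roll 0.14
```

Emit:
arm_command --rows '[{"fingers":0,"travel":[2,3,0]},{"fingers":0,"travel":[4.4,7,0]},{"fingers":0,"travel":[7,11,0]},{"fingers":0,"travel":[9.6,15,2]},{"fingers":0,"travel":[12,19,5]},{"fingers":0,"travel":[13.2,20.6,7]},{"fingers":0,"travel":[13.2,20.6,8.4]},{"fingers":0,"travel":[13.2,20.6,8.4]}]'

```text
validation failed for argument at $.ro...
```

```bash
python3 -c "
from h import *
import cv2
go(.536,-.0365,.111)
a=capture('scene')[0];b=capture('top')[0]
cv2.imwrite('pics/a1.png',np.hstack([cv2.resize(a[80:280,120:360],None,fx=1.66,fy=1.66),cv2.resize(b[110:310,200:440],None,fx=1.66,fy=1.66)])[:,:,::-1])"
```

```text
2.0 [0.4171 0.1779 0.2341] [[0.998, -0.064, 0.001], [-0.064, -0.998, 0.001], [0.001, -0.001, -1.0]] [1.85 0.42 0.48] 0.17372474406592117 [ 43.7   5.  -22.3   0.  -62.6  42.6]
travel cm [13.22 20.65 12.3 ] roll 0.14
```

View pics/a1.png

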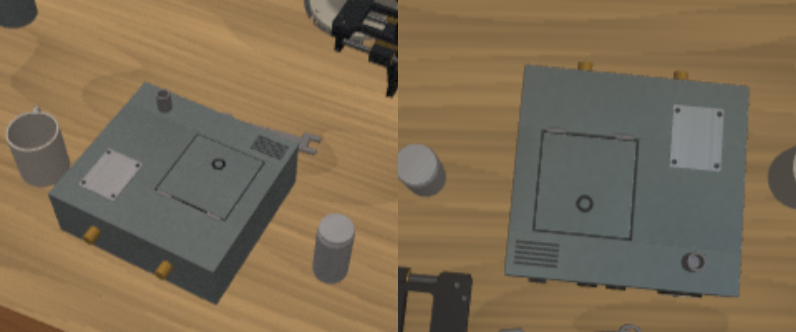

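The move call was refused because it left out the roll, so the arm has not moved. The picture shows the gripper at the edge and the hatch and mark clear. I'll resend it with roll.

Emit:
arm_command --rows '[{"fingers":0,"travel":[2,3,0],"roll":0},{"fingers":0,"travel":[4.4,7,0],"roll":0},{"fingers":0,"travel":[7,11,0],"roll":0},{"fingers":0,"travel":[9.6,15,2],"roll":0},{"fingers":0,"travel":[12,19,5],"roll":0},{"fingers":0,"travel":[13.2,20.6,7],"roll":0},{"fingers":0,"travel":[13.2,20.6,8.4],"roll":0},{"fingers":0,"travel":[13.2,20.6,8.4],"roll":0}]'

```text
time_s: 2.9
tcp_pos: [0.5339, -0.0347, 0.1471]
ee_rot: [[0.998, -0.066, -0.006], [-0.066, -0.998, -0.001], [-0.005, 0.001, -1.0]]
wrist_force: [-0.0, 0.2, 0.3]
gripper_width: 0.009
```

```bash
python3 -c "
from h import *
import cv2
go(.536,-.0365,.111)
a=capture('scene')[0];b=capture('top')[0]
cv2.imwrite('pics/a2.png',np.hstack([cv2.resize(a[80:280,120:360],None,fx=1.66,fy=1.66),cv2.resize(b[110:310,200:440],None,fx=1.66,fy=1.66)])[:,:,::-1])"
```

```text
2.9 [ 0.5339 -0.0347  0.1471] [[0.998, -0.066, -0.006], [-0.066, -0.998, -0.001], [-0.005, 0.001, -1.0]] [-0.03  0.23  0.33] 0.009277992139491277 [ 13.6  18.2 -19.   -0.  -53.2  72.6]
travel cm [0.24 0.16 3.61] roll 0.03
```

View pics/a2.png

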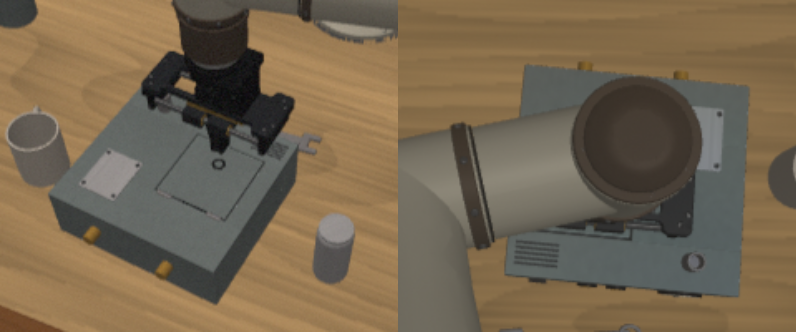

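Emit:
arm_command --rows '[{"fingers":0,"travel":[0.25,0.15,1.5],"roll":0},{"fingers":0,"travel":[0.25,0.15,3],"roll":0},{"fingers":0,"travel":[0.25,0.15,3.3],"roll":0},{"fingers":0,"travel":[0.25,0.15,3.3],"roll":0}]'

```text
time_s: 3.4
tcp_pos: [0.538, -0.035, 0.1174]
ee_rot: [[0.998, -0.063, 0.001], [-0.063, -0.998, -0.0], [0.001, -0.0, -1.0]]
wrist_force: [0.0, -0.5, 0.9]
gripper_width: 0.005
```

```bash
python3 -c "
from h import *
go(.536,-.0365,.104)"
```

```text
3.4 [ 0.538  -0.035   0.1174] [[0.998, -0.063, 0.001], [-0.063, -0.998, -0.0], [0.001, -0.0, -1.0]] [ 0.   -0.54  0.95] 0.005406687620335087 [ 13.5  20.4 -20.7   0.  -48.8  72.9]
travel cm [-0.19  0.16  1.34] roll 0.21
```

Emit:
arm_command --rows '[{"fingers":0,"travel":[-0.15,0.15,0.5],"roll":0},{"fingers":0,"travel":[-0.15,0.15,0.8],"roll":0},{"fingers":0,"travel":[-0.15,0.15,1.1],"roll":0},{"fingers":0,"travel":[-0.15,0.15,1.3],"roll":0},{"fingers":0,"travel":[-0.15,0.15,1.4],"roll":0},{"fingers":0,"travel":[-0.15,0.15,1.4],"roll":0}]'

```text
time_s: 4.0
tcp_pos: [0.537, -0.0368, 0.1043]
ee_rot: [[0.998, -0.063, 0.003], [-0.063, -0.998, 0.0], [0.003, -0.0, -1.0]]
wrist_force: [-1.7, 3.3, 10.3]
gripper_width: 0.01
```

10 N is well above the 3 N latch force, so the hatch is at its stop. I'll let go straight up and clear of its arc.

Emit:
arm_command --rows '[{"fingers":0,"travel":[0,0,-3],"roll":0},{"fingers":0,"travel":[0,0,-8],"roll":0},{"fingers":0,"travel":[0,0,-13],"roll":0},{"fingers":0,"travel":[0,0,-16],"roll":0},{"fingers":0,"travel":[-4,0,-16],"roll":0},{"fingers":0,"travel":[-8,0,-16],"roll":0},{"fingers":0,"travel":[-12,0,-16],"roll":0},{"fingers":35,"travel":[-12,0,-16],"roll":0},{"fingers":35,"travel":[-12,0,-16],"roll":0},{"fingers":35,"travel":[-12,0,-16],"roll":0}]'

```text
time_s: 5.0
tcp_pos: [0.4171, -0.0294, 0.2626]
ee_rot: [[0.998, -0.064, 0.0], [-0.064, -0.998, -0.0], [0.0, 0.0, -1.0]]
wrist_force: [-0.8, -0.2, -0.1]
gripper_width: 0.194
```

Emit:
arm_command --rows '[{"fingers":35,"travel":[0,0,0],"roll":0},{"fingers":35,"travel":[0,0,0],"roll":0},{"fingers":35,"travel":[0,0,0],"roll":0},{"fingers":35,"travel":[0,0,0],"roll":0},{"fingers":35,"travel":[0,0,0],"roll":0},{"fingers":35,"travel":[0,0,0],"roll":0},{"fingers":35,"travel":[0,0,0],"roll":0},{"fingers":35,"travel":[0,0,0],"roll":0},{"fingers":35,"travel":[0,0,0],"roll":0},{"fingers":35,"travel":[0,0,0],"roll":0}]'

```text
time_s: 6.0
tcp_pos: [0.4163, -0.0294, 0.2626]
ee_rot: [[0.998, -0.064, 0.0], [-0.064, -0.998, 0.0], [0.0, -0.0, -1.0]]
wrist_force: [0.2, 0.2, -0.3]
gripper_width: 0.351
```

Emit:
arm_command --rows '[{"fingers":35,"travel":[0,0,0],"roll":0},{"fingers":35,"travel":[0,0,0],"roll":0},{"fingers":35,"travel":[0,0,0],"roll":0},{"fingers":35,"travel":[0,0,0],"roll":0},{"fingers":35,"travel":[0,0,0],"roll":0},{"fingers":35,"travel":[0,0,0],"roll":0},{"fingers":35,"travel":[0,0,0],"roll":0},{"fingers":35,"travel":[0,0,0],"roll":0},{"fingers":35,"travel":[0,0,0],"roll":0},{"fingers":35,"travel":[0,0,0],"roll":0}]'

```text
time_s: 7.0
tcp_pos: [0.4162, -0.0295, 0.2625]
ee_rot: [[0.998, -0.064, -0.0], [-0.064, -0.998, -0.0], [-0.0, 0.0, -1.0]]
wrist_force: [0.7, -0.1, -0.3]
gripper_width: 0.351
```

```bash
python3 -c "
from h import *
import cv2
go(.568,-.0385,.15)
a=capture('scene')[0];
b,d=capture('top')
for c in('scene','top'):
  for l in('reset_top','reset','hatch','hatch_mark'):
    if c=='top' or 1: print(c,l,[(x['position'].round(4) if hasattr(x['position'],'round') else x['position'],x['p']) for x in search_frame(c,l)[:2]])
cv2.imwrite('pics/a3.png',np.hstack([cv2.resize(a[80:280,120:360],None,fx=1.66,fy=1.66),cv2.resize(b[110:310,200:440],None,fx=1.66,fy=1.66)])[:,:,::-1])"
```

```text
7.0 [ 0.4162 -0.0295  0.2625] [[0.998, -0.064, -0.0], [-0.064, -0.998, -0.0], [-0.0, 0.0, -1.0]] [ 0.73 -0.13 -0.26] 0.351241756954569 [ 18.5  -0.2 -23.6  -0.  -66.6  67.9]
travel cm [15.2  -0.07 11.25] roll 0.12
scene reset_top []
scene reset [([0.5925, -0.3212, 0.0572], 0.45)]
scene hatch [([0.6492, -0.0362, 0.1831], 0.88), ([0.6121, -0.072, 0.0982], 0.45)]
scene hatch_mark [([0.6489, -0.0412, 0.1816], 0.93)]
top reset_top []
top reset [([0.5661, -0.0375, 0.096], 0.53)]
top hatch [([0.6424, -0.0432, 0.1615], 0.71)]
top hatch_mark [([0.6428, -0.0453, 0.1573], 0.85), ([0.5728, 0.1521, 0.1112], 0.7)]
```

View pics/a3.png

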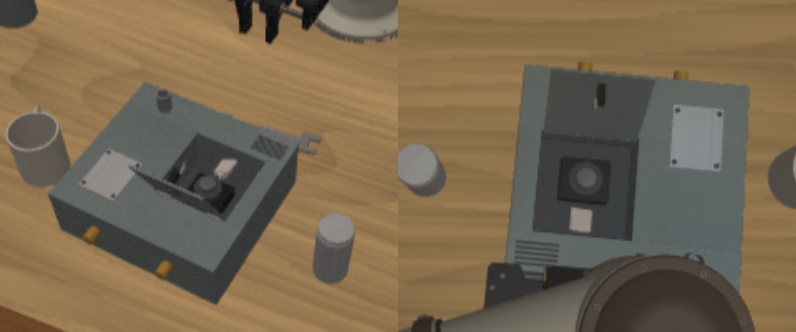

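The hatch stands open and leans back. The button shows in the well at top pixel ≈ (314,217), with the cam in front of it. I'll locate the button and read the collar height.

```bash
python3 -c "
from h import *
import cv2
print(ray('top',313.9,217.2,.09),ray('scene',244,192,.09))
b,d=capture('top')
k=get_calibration('top');f=210/np.tan(np.radians(k['fov_y']/2));yy,xx=np.mgrid[:420,:560]
P=np.stack([(xx-k['cx'])/f*d,(yy-k['cy'])/f*d,d],-1)@k['attitude'].T+k['origin']
print((P[204:232:2,298:332:2,2]*1000).round().astype(int))
cv2.imwrite('pics/a4.png',cv2.resize(b[180:260,275:355],None,fx=6,fy=6,interpolation=cv2.INTER_CUBIC)[:,:,::-1])
go(.568,-.0385,.15)"
```

```text
[ 0.56737289 -0.04028861  0.09      ] [ 0.57244915 -0.03936635  0.09      ]
[[ 49  70  68  50  50  53  50  50  52  47  50  50  50  49  45  48  49]
 [ 72  72  72  73  72  72  73  72  70  72  70  73  72  52  45  49  50]
 [ 72  74  73  71  72  85  86  83  86  87  74  68  68  71  70  49  52]
 [ 73  69  75  75  86  84  85  90  92  87  83  84  68  72  72  49  49]
 [ 70  71  73  84  83  90  92  93  95  95  84  83  72  72  72  48  53]
 [ 72  69  70  80  82  91  94  94  95  95  90  83  83  73  70  51  51]
 [ 72  70  83  83  83  93  96  95  95  94  94  85  84  72  72 963  49]
 [ 72  73  83  82  85  93  95  95  94  91  92  86  83  73  70  48  50]
 [ 73  72  74 963  83  90  93  93  94  96  93  80  83  70  73  50  48]
 [ 72  72  73  84  81  83  92  92  94  91  84  83  72  72  73  50  52]
 [ 71  70  72  73  84  86  84  86  84  79  85  82  71  73  73  48  50]
 [ 72  73  67  71  73  82  84  84  83  83  72  70  72  75  69  50  50]
 [ 70  70 963  76  72  73  71  72  75  68  71  69  74  73  70  49  49]
 [ 59  66  67  69  70  70  72  69  70  69  73  71  72  71  51  48  47]]
7.55 [ 0.4163 -0.0294  0.2626] [[0.998, -0.064, -0.0], [-0.064, -0.998, -0.0], [-0.0, 0.0, -1.0]] [ 0.11 -0.2  -0.12] 0.3514982827020326 [ 18.5  -0.2 -23.6   0.  -66.6  67.9]
travel cm [15.2  -0.07 11.26] roll 0.12
```

View pics/a4.png

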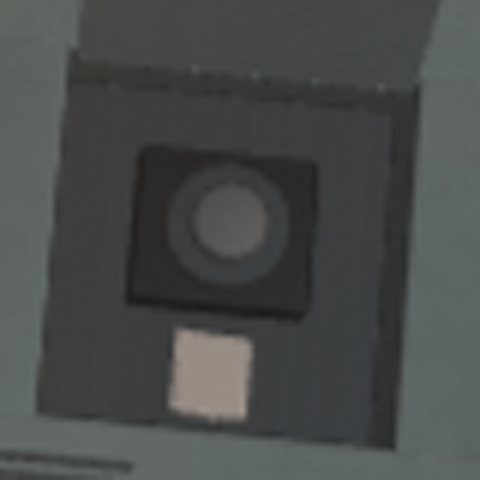

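The button stands about 9 mm proud of its collar, so shut fingers will do. The target is (0.568, -0.039), tips above first.

Emit:
arm_command --rows '[{"fingers":0,"travel":[3,0,0],"roll":0},{"fingers":0,"travel":[7,0,0],"roll":0},{"fingers":0,"travel":[11,0,0],"roll":0},{"fingers":0,"travel":[14,0,1],"roll":0},{"fingers":0,"travel":[15.2,0,4],"roll":0},{"fingers":0,"travel":[15.2,0,8],"roll":0},{"fingers":0,"travel":[15.2,0,12],"roll":0},{"fingers":0,"travel":[15.2,0,14.5],"roll":0},{"fingers":0,"travel":[15.2,0,14.8],"roll":0},{"fingers":0,"travel":[15.2,0,14.8],"roll":0}]'

```text
time_s: 8.55
tcp_pos: [0.5683, -0.0393, 0.1145]
ee_rot: [[0.998, -0.064, -0.001], [-0.064, -0.998, -0.001], [-0.001, 0.001, -1.0]]
wrist_force: [0.1, -0.2, 0.4]
gripper_width: 0.007
```

```bash
python3 -c "
from h import *
go(.568,-.039,.096)
import cv2
a=capture('scene')[0]
cv2.imwrite('pics/a5.png',cv2.resize(a[120:260,160:320],None,fx=4,fy=4)[:,:,::-1])"
```

```text
8.55 [ 0.5683 -0.0393  0.1145] [[0.998, -0.064, -0.001], [-0.064, -0.998, -0.001], [-0.001, 0.001, -1.0]] [ 0.07 -0.2   0.42] 0.007324035629792044 [ 12.4  23.2 -16.6   0.  -50.3  74. ]
travel cm [-0.03 -0.03  1.85] roll 0.15
```

View pics/a5.png

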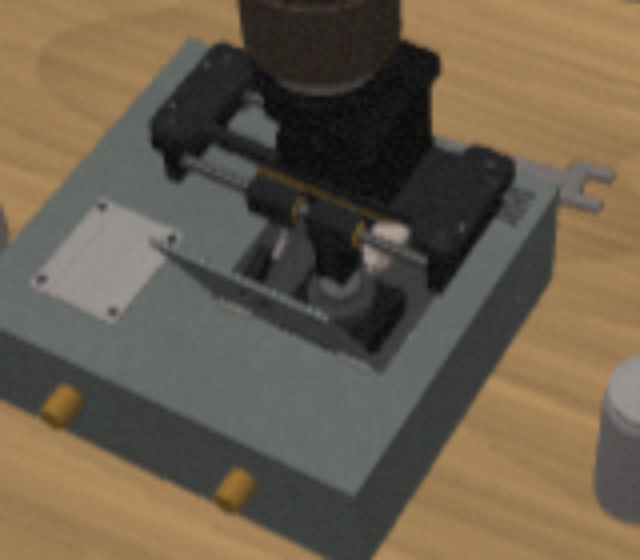

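The tips are over the button at about (340,295), and the gripper is clear of the hatch. Now I'll press straight down.

Emit:
arm_command --rows '[{"fingers":0,"travel":[0,0,0.6],"roll":0},{"fingers":0,"travel":[0,0,1.1],"roll":0},{"fingers":0,"travel":[0,0,1.4],"roll":0},{"fingers":0,"travel":[0,0,1.7],"roll":0},{"fingers":0,"travel":[0,0,1.9],"roll":0},{"fingers":0,"travel":[0,0,1.9],"roll":0},{"fingers":0,"travel":[0,0,1.9],"roll":0}]'

```text
time_s: 9.3
tcp_pos: [0.569, -0.039, 0.0992]
ee_rot: [[0.998, -0.063, 0.003], [-0.063, -0.998, -0.0], [0.003, 0.0, -1.0]]
wrist_force: [-4.0, 2.4, 17.4]
gripper_width: 0.008
```

17 N is well over the 5 N needed, but the tip reads a bit higher than I expected. I'll push a little more to check for a hard stop.

Emit:
arm_command --rows '[{"fingers":0,"travel":[0,0,0.1],"roll":0},{"fingers":0,"travel":[0,0,0.2],"roll":0},{"fingers":0,"travel":[0,0,0.2],"roll":0}]'

```text
time_s: 9.6
tcp_pos: [0.5691, -0.039, 0.099]
ee_rot: [[0.998, -0.062, 0.004], [-0.062, -0.998, -0.001], [0.004, 0.001, -1.0]]
wrist_force: [-8.2, 2.8, 26.6]
gripper_width: 0.006
```

```bash
python3 -c "
from h import *
go(.568,-.039,.096)
import cv2
a=capture('scene')[0]
cv2.imwrite('pics/a6.png',cv2.resize(a[160:220,210:280],None,fx=9,fy=9,interpolation=cv2.INTER_CUBIC)[:,:,::-1])"
```

```text
9.6 [ 0.5691 -0.039   0.099 ] [[0.998, -0.062, 0.004], [-0.062, -0.998, -0.001], [0.004, 0.001, -1.0]] [-8.22  2.82 26.55] 0.00579343567395813 [ 12.4  24.2 -17.6   0.1 -47.9  74. ]
travel cm [-0.11  0.    0.3 ] roll 0.25
```

View pics/a6.png

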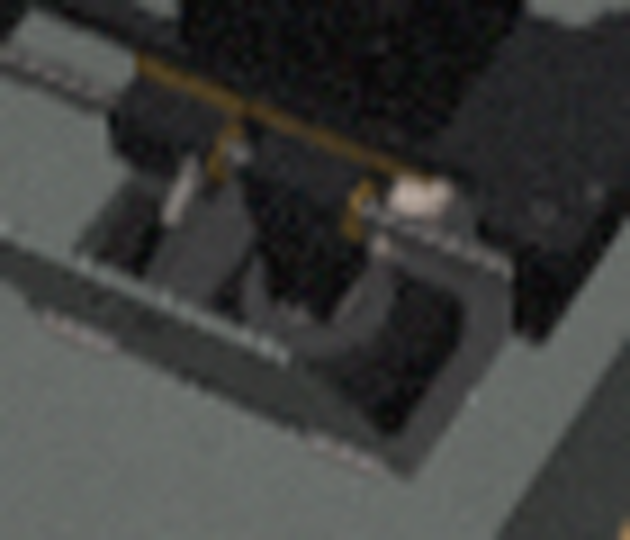

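It is a hard stop. To confirm it is the button bottoming, I'll let go slowly and watch the spring force along its 6 mm travel.

Emit:
arm_command --rows '[{"fingers":0,"travel":[0,0,-0.3],"roll":0},{"fingers":0,"travel":[0,0,-0.6],"roll":0},{"fingers":0,"travel":[0,0,-0.6],"roll":0},{"fingers":0,"travel":[0,0,-0.6],"roll":0}]'

```text
time_s: 10.05
tcp_pos: [0.5689, -0.039, 0.1001]
ee_rot: [[0.998, -0.064, 0.002], [-0.064, -0.998, 0.0], [0.002, -0.0, -1.0]]
wrist_force: [1.2, 0.3, 4.1]
gripper_width: 0.006
```

Emit:
arm_command --rows '[{"fingers":0,"travel":[0,0,-0.2],"roll":0},{"fingers":0,"travel":[0,0,-0.2],"roll":0},{"fingers":0,"travel":[0,0,-0.2],"roll":0}]'

```text
time_s: 10.35
tcp_pos: [0.5687, -0.0391, 0.1016]
ee_rot: [[0.998, -0.064, 0.001], [-0.064, -0.998, 0.0], [0.001, -0.0, -1.0]]
wrist_force: [2.2, 1.1, 3.3]
gripper_width: 0.005
```

Emit:
arm_command --rows '[{"fingers":0,"travel":[0,0,-0.2],"roll":0},{"fingers":0,"travel":[0,0,-0.2],"roll":0},{"fingers":0,"travel":[0,0,-0.2],"roll":0}]'

```text
time_s: 10.65
tcp_pos: [0.5676, -0.0393, 0.1033]
ee_rot: [[0.998, -0.064, -0.001], [-0.064, -0.998, -0.0], [-0.001, 0.0, -1.0]]
wrist_force: [1.2, 0.8, 1.8]
gripper_width: 0.007
```

Emit:
arm_command --rows '[{"fingers":0,"travel":[0,0,-0.4],"roll":0},{"fingers":0,"travel":[0,0,-0.4],"roll":0},{"fingers":0,"travel":[0,0,-0.4],"roll":0}]'

```text
time_s: 10.95
tcp_pos: [0.5666, -0.0394, 0.1068]
ee_rot: [[0.998, -0.065, -0.003], [-0.065, -0.998, -0.0], [-0.003, 0.0, -1.0]]
wrist_force: [0.0, 0.0, -0.5]
gripper_width: 0.008
```

The force fell 4.1 → 3.3 → 1.8 → 0 N over about 6 mm above the stop, which is the button's spring, so it was fully down. I'll retreat now.

Emit:
arm_command --rows '[{"fingers":0,"travel":[0,0,-2],"roll":0},{"fingers":0,"travel":[0,0,-6],"roll":0},{"fingers":0,"travel":[0,0,-11],"roll":0},{"fingers":0,"travel":[-3,0,-15],"roll":0},{"fingers":0,"travel":[-8,0,-16],"roll":0},{"fingers":0,"travel":[-12,0,-16],"roll":0},{"fingers":0,"travel":[-15,0,-16],"roll":0},{"fingers":0,"travel":[-15,0,-16],"roll":0},{"fingers":0,"travel":[-15,0,-16],"roll":0},{"fingers":0,"travel":[-15,0,-16],"roll":0}]'

```text
time_s: 11.95
tcp_pos: [0.4188, -0.0296, 0.2673]
ee_rot: [[0.998, -0.064, -0.001], [-0.064, -0.998, -0.0], [-0.001, 0.0, -1.0]]
wrist_force: [0.4, 0.2, -0.2]
gripper_width: 0.004
```

```bash
python3 -c "
from h import *
import cv2
a=capture('scene')[0];b,d=capture('top')
print(search_frame('scene','hatch_mark')[:1],search_frame('scene','socket')[:1],search_frame('scene','can')[:1],search_frame('scene','mug')[:1],search_frame('scene','wrench')[:1])
k=get_calibration('top');f=210/np.tan(np.radians(k['fov_y']/2));yy,xx=np.mgrid[:420,:560]
P=np.stack([(xx-k['cx'])/f*d,(yy-k['cy'])/f*d,d],-1)@k['attitude'].T+k['origin']
print('button z',np.median(P[213:220,310:318,2]))
cv2.imwrite('pics/a7.png',np.hstack([cv2.resize(a[80:280,120:360],None,fx=1.66,fy=1.66),cv2.resize(b[110:310,200:440],None,fx=1.66,fy=1.66)])[:,:,::-1])"
```

```text
[{'position': [0.6489, -0.04, 0.1865], 'p': 0.91}] [{'position': [0.4823, -0.1594, 0.119], 'p': 0.41}] [{'position': [0.594, 0.1642, 0.0848], 'p': 0.75}] [{'position': [0.5918, -0.3207, 0.0552], 'p': 0.71}] [{'position': [0.5726, -0.0381, 0.0923], 'p': 0.71}]
button z 0.0939237670008441
```

View pics/a7.png

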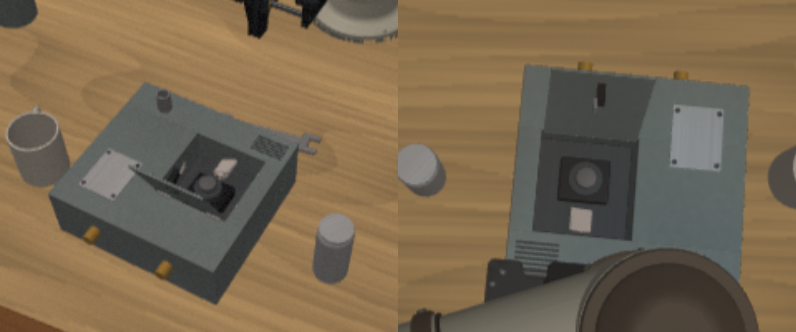

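The hatch is open, the button is back up at about (587,178), and the bystanders look unmoved. The robot touches nothing.

```bash
python3 -c "
from station import *
print(finish_job())"
```

```text
the job is handed in; nothing more can be done
None
```

I pressed the hatch mark once and let go, and the hatch sprang open. I then pressed the reset button to its stop, released it, backed the arm clear and handed the job in at about 12 s. `finish_job` reports no verdict.

**What the last checks showed:**
- **Hatch:** it stands fully open. Its mark is about 33 mm beyond the hinge line, which fits 2.0 rad.
- **Reset button:** it met a hard stop at 17–27 N. On release, the force fell from about 4 N to 0 over 6 mm, so it was fully down. By depth its top is back at z ≈ 0.094, as before the press.
- **Bystanders:** socket, mug and can were found within about 6 mm of their first positions, which is within detection noise.
- **Robot:** it touches nothing, and the wrist force is near zero.

**What failed or disagreed:**
- **Move call:** one was refused because it left out the roll; I resent it with roll included.
- **Button height:** the depth image put the button top about 4 mm higher than the description says. The contact heights agreed with the depth image.
- **Wrench:** the final network search for it returned a false hit on the button. In the picture, the end of the wrench that shows lies where it was.

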